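Refit a bayonet gas nozzle on a welding torch

ROBOT

A 6-joint arm with a two-finger parallel gripper is mounted at the origin on the work surface. World frame = base frame: x ahead of the robot, y to its left, z up, the work surface at z = 0. Lengths are in m, angles in degrees, forces in N, time in s.
With the tool pointing down it reaches from about 0.4 to 0.825 m from the base axis. Payload 7 kg.
Tool frame: the origin (TCP) lies at the very end of the fingers, on their centre line; the grasp point (between the pads) lies behind it (r.grasp_offset is the z of the grasp point in the tool frame, in m); z points along the fingers, y is the direction in which the jaws open and shut (so a half turn about z gives the same grasp; the last joint's range is limited). The gripper opens to 88 mm and grips with 3 to 60 N. Pads are 19 mm wide; open, the fingers measure 130 mm over their backs; the gripper's body (78 mm by 193 mm) begins 47 mm behind the grasp point.
Start: joints at [91.049, 20.546, 0.682, 0, -70.136, -16.507], TCP at [0.18, 0.651, 0.227] pointing down, gripper open.
Joint ranges: [-176.03, 176.03], [-82.01, 121.73], [-58.28, 71.71], [-173.87, 95.51], [-174.79, -0.11], [-173.66, 173.66]. Speed limits (degrees/s): [136.94, 136.94, 172.46, 180, 180, 180].

INTERFACE

Orientations are given as [roll, pitch, yaw] about the fixed x, y, z axes, in that order (R = Rz(yaw) Ry(pitch) Rx(roll)).
In Python, from plant import r gives the robot as it stands. The module is installed in compiled form; this text tells all that it offers.
- The arm moves only by the tool servo_tool, never from a script. Its argument "targets" is a list of rows, each an object of numbers: "dx", "dy", "dz": the shift along the world's x, y, z in cm; "spin": the turn about the world's z in rad; "grip": the opening in per cent of the stroke, from 0 (shut) to 100 (fully open). A call has exactly 10 rows; each row is the pose to reach, as a shift and turn from the pose commanded when the call began; what a row does not reach only later rows make up. A row lasts 1/12 s, in which the tool goes at most 41.7 mm and 7.16 degrees, less where a joint would pass 70% of its speed; a pose out of reach is approached as far as the arm can. A call with a gripper value outside its range is refused whole. The fingers move at their own pace and stop on an object; "squeeze" is the grip in N (left out, the last holds). Time passes only in rows, so rows that repeat a pose let the fingers close, or fill a call up. It gives the time, the measured TCP pose, the force and the opening at its end, in the units of the state.
- r.get_state(): the state, without advancing time (a new reading comes with each control period).
- r.capture(name): name is "side" or "top"; returns the picture (400x640x3 uint8, blue, green, red); there is no depth.
- r.get_calibration(name): a dict with "K" (3x3 intrinsics, pixels), "extrinsics" (4x4, takes a point from camera to world coordinates). Camera axes: x right, y down, z forward; pixel columns grow to the right and rows downward; lengths in m; the calibration is good to about 2 mm. A picture is of the moment at which its call begins. get_calibration takes no time and is no camera call.
- r.close_job(): hands the job in, once; it reports no verdict.
Trained networks look in the newest picture that a camera, given by its name, has taken for a name from the list of things; names that differ only in an ending like _2 or _b are one class to them, and where a whole thing is asked for, a point or a joint stands for the part that bears it (a point fixed in the world has none). Each returns a list of dicts, best first, with "p" (0 to 1); they miss things now and then, are a little off and sometimes report something else, mostly with a low value. They report only what shows in the picture. A call takes as long as a camera call. They do not tell look-alikes from the thing itself.
- r.cut_out(name, camera): "mask" (400x640 bool, what is visible of it) and "extent" ([left, top, right, bottom] in pixels, round what is visible of it).
The state is a dict: "time_s": time; "joints": joint angles; "qd": joint speeds; "joint_torque": joint torques, N m; "tcp_pos": TCP position; "eef_rot": TCP orientation; "contact_force": force on the tool from outside, world axes, zero at the start; "moment": the same for the moment, N m; "gripper_width": finger opening in m.
Only numpy, scipy, OpenCV 4.12 (cv2) and the standard library are available. Lean on these libraries where they do the work, as an engineer would, in place of code of your own. Each camera call takes 0.05 s, during which the arm holds its last target. There are 200 camera calls.

TASK

The contact tip of the welding torch in the jig has just been changed: put its gas nozzle back on. Take the long nozzle with the two bayonet slots from the mat, set it mouth up over the tip, feel for the slots, press it down gently against the sprung collar and give it a quarter turn clockwise (seen from above) until it locks, then let go, so that the spring holds it locked. Never ram or force it (60 N on the torch is too much), and leave the short slip-on nozzle, the tin and the spare tip where they are.

Things in the scene. Friction and masses are not known exactly. Their poses are not given: they have to be found in the camera images.
- torch: Welding torch, upright head on a bent brass neck, clamped in an aluminium jig fixed to the table (base plate 190 x 100 x 12 mm), left or right of the middle, yawed up to 0.5 rad. Origin: on the table under the head's axis, z up. Neck, clamp and plate run off to its +x (plate from x = -45 to +145 mm, clamp and neck under 120 mm high). The head is clear all round.
- pins (a point): On the head's axis at the height of the two bayonet pins, 175 mm above the table; axes as torch. The round pins, 4.5 mm thick, stick out on opposite sides to 16 mm from the axis, in a line up to 1.0 rad either way from this frame's x axis (the holder is screwed tight, at any angle; find it by feel or sight). Barrel under and above the pins: 23 mm thick, up to 12 mm above them, then tapers (diffuser) to 12 mm at 28 mm.
- tip_end (a point): Point of the 9 mm thick copper contact tip on the head's axis, 62 mm above the pins, 237 mm above the table.
- collar: Black spring-loaded ring round the barrel, 35 mm in diameter, that the nozzle's rim presses down. Origin: centre of its top face, 2.5 mm below the pin centres when free. Slides down up to 12 mm; the spring pushes back with 4 N at first and 0.9 N more per mm.
- nozzle: Gas nozzle to fit: copper tube, 80 mm long, outside 32 mm, inside 25 mm (1 mm play round the barrel) for its lower 60 mm, then tapering to a mouth 25 mm across; 0.13 to 0.21 kg; stands mouth up on the mat. Origin: centre of its lower rim, z up. Two like J slots, half a turn apart, through the lower wall. Locked, its rim is 7.2 mm below the pin centres.
- slot (a point): Mouth of one entry slot at the nozzle's rim, at its +x (the other is at -x). 7 mm wide inside, 10 mm outside (pins have about 5 degrees of play each way), 15.5 mm high. If missed, the rim stands on the pins, 2.3 mm above their centres; if found, it goes down past them to the collar and then against the spring, to a hard stop with the rim 13.2 mm below the pin centres.
- pocket (a point): Where a pin lies when locked: at the nozzle's +y (other at -y), 7.2 mm above the rim. A level channel, 9 to 15.5 mm above the rim, leads here from the entry slot at +x. The nozzle turns only with its rim 11.3 to 13.2 mm below the pin centres (12 to 14 N of spring), 90 degrees clockwise from above (the channel ends 5 degrees further); let up, it rises 4 to 6 mm into the pocket and is held.
- mat: Black rubber bench mat, 140 x 270 x 4 mm, fixed to the table on the other side of the middle from the torch. Origin: centre of its underside. The two nozzles and the tin stand on it in a row along its y, about 85 mm apart, in any order.
- slip_nozzle: Bystander on the mat: short plain slip-on nozzle of the same copper, 29 mm in diameter, 62 mm tall, bottle-necked, without slots. Origin: centre of its underside.
- gel_tin: Bystander on the mat: low round tin with a white lid, 70 mm in diameter, 48 mm tall. Origin: centre of its underside.
- spare_tip: Bystander: spare copper contact tip, 8 mm thick and 38 mm long, lying on the mat near the edge at the mat's -x side. Origin: underside at its middle.
There are look-alikes about, which are no part of the job. Leave any turquoise or yellow look-alike of the nozzle alone.

How it is judged:
By the outcome, as a careful person would: the job done as asked, in the order asked, and still so for the second after the job is handed in, with the robot touching nothing.
It also fails if it takes over 72 s, if anything falls off the work surface, if the arm or the gripper's body presses on something with over 40 N, if the wrist force passes 120 N, or if a joint passes its speed limit or range.

## Working session

There is one attempt and no reset: what is moved stays moved. The work goes in short steps, Python scripts to look and compute and a tool call to move; the robot and the scene stay as the last step left them, time stands still between calls to the robot, and variables do not carry over. Pictures are saved under pics/ and viewed, about 8 in all and at most 12, crops included, and the job is handed in when it is done.

Besides the shell and the picture viewer there is one more tool, called as a command line: name --argument value ..., lists and objects as JSON in quotes. servo_tool: Moves the arm, as the interface text tells. Its arguments: {"type":"object","properties":{"targets":{"type":"array"},"squeeze":{"type":"number"}},"required":["targets"]}

```bash
mkdir -p pics
cat > h.py <<'E'
import numpy as np, cv2
from plant import r
def cal(n):
    c=r.get_calibration(n); return np.array(c["K"]),np.array(c["extrinsics"])
def ray(n,u,v):
    K,T=cal(n); d=T[:3,:3]@np.linalg.solve(K,[u,v,1.]); return T[:3,3],d
def onz(n,u,v,z):
    o,d=ray(n,u,v); return o+d*(z-o[2])/d[2]
def proj(n,p):
    K,T=cal(n); q=K@(T[:3,:3].T@(np.array(p)-T[:3,3])); return q[:2]/q[2]
E
python3 - <<'E'
from h import *
for n in("top","side"):
    im=r.capture(n); cv2.imwrite(f"pics/{n}0.png",im); print(n,cal(n)[1].round(3).tolist(),cal(n)[0].round(1).tolist())
    for k in("nozzle","slip_nozzle","gel_tin","spare_tip","torch","collar","mat"):
        for d in r.cut_out(k,n)[:4]:
            m=d["mask"];ys,xs=np.nonzero(m);print(k,round(d["p"],2),d["extent"],xs.mean().round(1),ys.mean().round(1))
s=r.get_state();print(s, r.grasp_offset)
E
```

```text
top [[-0.005, -0.999, 0.033, 0.429], [-1.0, 0.004, -0.016, -0.02], [0.016, -0.033, -0.999, 1.148], [0.0, 0.0, 0.0, 1.0]] [[388.4, 0.0, 322.2], [0.0, 388.4, 192.8], [0.0, 0.0, 1.0]]
nozzle 0.74 [425.1, 182.6, 444.2, 197.7] 433.6 191.8
nozzle 0.7 [364.0, 175.5, 372.4, 184.2] 366.7 180.4
nozzle 0.64 [350.7, 127.4, 362.4, 139.3] 357.4 131.4
slip_nozzle 0.5 [333.8, 170.6, 344.2, 178.3] 335.7 173.8
gel_tin 0.61 [381.0, 180.2, 408.1, 209.4] 393.7 196.9
torch 0.57 [212.1, 112.9, 264.7, 182.1] 236.6 145.3
mat 0.93 [312.1, 148.7, 414.6, 220.2] 360.6 184.0
side [[0.854, -0.305, 0.421, 0.0], [-0.52, -0.476, 0.71, -0.861], [-0.016, -0.825, -0.565, 0.803], [0.0, 0.0, 0.0, 1.0]] [[515.3, 0.0, 321.7], [0.0, 515.3, 200.9], [0.0, 0.0, 1.0]]
nozzle 0.89 [414.8, 241.6, 427.6, 274.0] 418.9 256.5
nozzle 0.78 [345.6, 249.1, 367.3, 279.1] 356.3 264.1
nozzle 0.67 [272.3, 283.2, 292.2, 320.7] 280.7 301.7
nozzle 0.62 [390.0, 227.1, 405.4, 253.3] 399.1 239.3
slip_nozzle 0.85 [337.4, 231.2, 347.9, 259.7] 341.6 245.7
gel_tin 0.7 [341.3, 282.9, 374.1, 322.8] 357.4 300.1
torch 0.61 [278.4, 121.8, 342.0, 206.7] 306.9 176.7
mat 0.93 [309.5, 239.7, 399.0, 330.5] 349.1 284.8
{'time_s': 0.8, 'joints': array([ 9.10491644e+01,  2.05434747e+01,  6.83217944e-01, -2.98001335e-04,
       -7.01346977e+01, -1.65083111e+01]), 'qd': array([ 0.10999375,  0.05918977, -0.08791513,  0.01951256, -0.03053625,
        0.00162327]), 'joint_torque': array([ 2.38048451e-03, -5.82285404e+01,  2.93293959e+01,  7.00290531e+00,
        1.26846065e-02, -1.79915867e-05]), 'tcp_pos': array([0.17991605, 0.65057555, 0.22660248]), 'eef_rot': array([-1.79995242e+02,  1.70244237e-03, -1.54592479e+01]), 'contact_force': array([0.3385061 , 1.02375509, 0.05057979]), 'moment': array([-0.04369261, -0.06522249, -0.00183284]), 'gripper_width': 0.08768827696749393} -0.0188
```

Run:
```python
from h import *
a=cv2.imread("pics/top0.png")[90:240,190:470]; b=cv2.imread("pics/side0.png")[100:350,230:480]
a=cv2.resize(a,None,fx=2.85,fy=2.85,interpolation=2); b=cv2.resize(b,None,fx=2.4,fy=2.4,interpolation=2)
cv2.imwrite("pics/ta.png",a);cv2.imwrite("pics/sb.png",b)
```

```text
(no output)
```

View pics/ta.png

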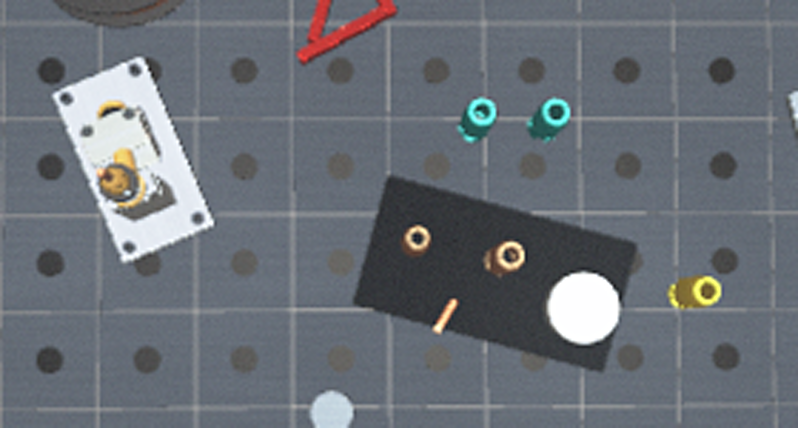

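View pics/sb.png

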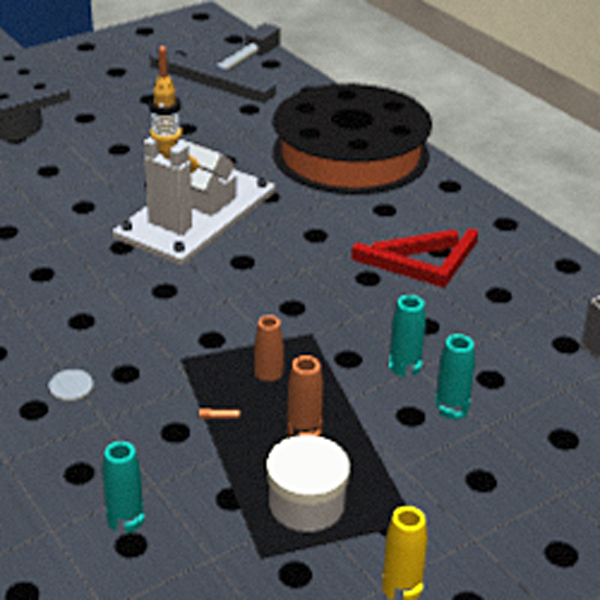

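Copper candidates are the two pieces on the mat: the taller one in the middle at top (369,180) / side (356,264), which is my choice, and the shorter bottle-necked slip-on at top (336,174) / side (342,246). The look-alikes are turquoise at top (358,131) and (382,131) and side (281,302), and yellow at top (437,192). The torch head is at top (232,153), with its tip at side (298,121). I'll check the choice in a close crop.

Run:
```python
from h import *
s=[r.capture("side").astype(float) for _ in range(6)]; t=[r.capture("top").astype(float) for _ in range(6)]
s=np.mean(s,0).astype(np.uint8); t=np.mean(t,0).astype(np.uint8)
cv2.imwrite("pics/sm.png",s);cv2.imwrite("pics/tm.png",t)
z=lambda im,x,y,w,h,k:cv2.resize(im[y:y+h,x:x+w],None,fx=k,fy=k,interpolation=cv2.INTER_CUBIC)
A=z(s,275,112,50,75,8); B=z(s,330,228,50,75,8)
cv2.imwrite("pics/zz.png",np.hstack([A,B]))
C=z(t,210,125,50,50,8); D=z(t,345,155,50,50,8)
cv2.imwrite("pics/zt.png",np.hstack([C,D]))
```

```text
(no output)
```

View pics/zz.png

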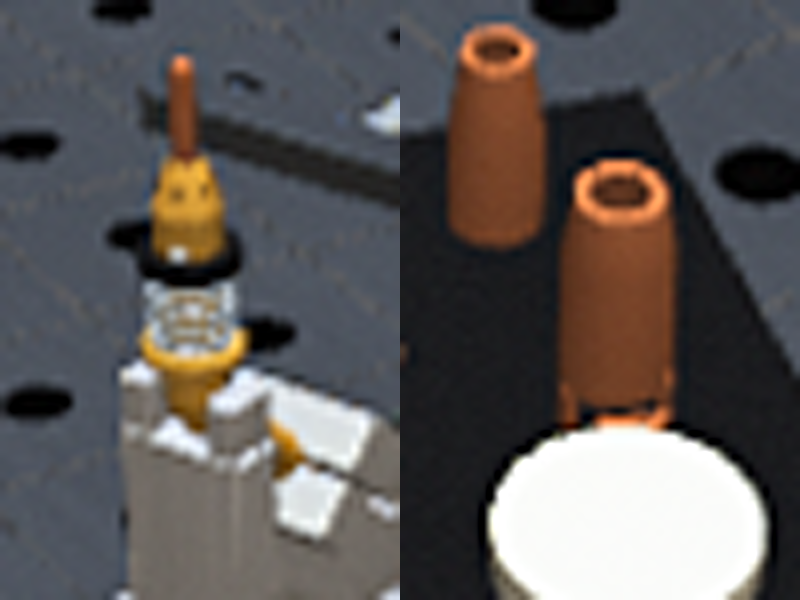

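View pics/zt.png

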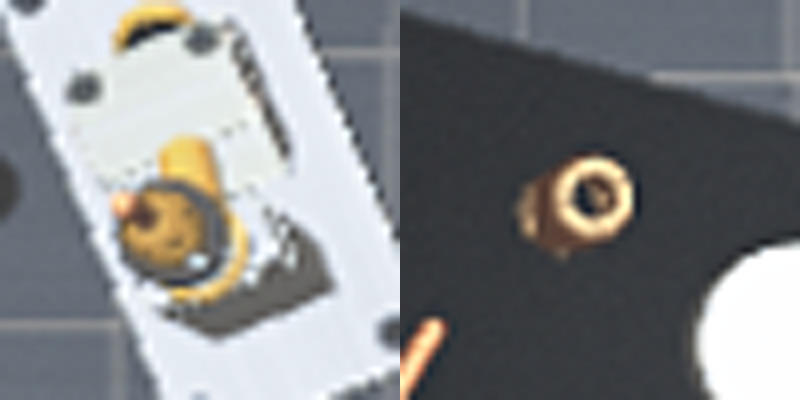

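```bash
cat >> h.py <<'E'
def tri(us,ut):
    A=[];b=[]
    for n,p in(("side",us),("top",ut)):
        o,d=ray(n,*p); d=d/np.linalg.norm(d);P=np.eye(3)-np.outer(d,d);A.append(P);b.append(P@o)
    x=np.linalg.lstsq(np.vstack(A),np.hstack(b),rcond=None)[0]
    return x.round(4),(proj("side",x)-us).round(2),(proj("top",x)-ut).round(2)
E
python3 - <<'E'
from h import *
print("tip",tri((297.6,119.3),(225.3,150.7)), onz("side",297.6,119.3,.237),onz("top",225.3,150.7,.237))
print("mouth",tri((357.8,252),(369.4,179.6)),onz("side",357.8,252,.084),onz("top",369.4,179.6,.084))
print("pin",tri((297.2,143.6),(234.8,157.5)),onz("side",297.2,143.6,.175),onz("top",234.8,157.5,.175))
print("collar top", onz("side",(190)/8+275,252/8+112,.1725), onz("top",172/8+210,233/8+125,.1725))
# nozzle slot on cylinder
m=(onz("side",357.8,252,.084)+onz("top",369.4,179.6,.084))/2
for u in(570,585,595,617,668):
  o,d=ray("side",(u-400)/8+330,412/8+228)
  t=np.linspace(.5,1.5,20001);P=o+t[:,None]*d;rr=np.hypot(*(P[:,:2]-m[:2]).T);i=np.argmax(rr<.016) if (rr<.016).any() else rr.argmin();p=P[i];print(u,p.round(3),rr[i].round(4),np.degrees(np.arctan2(p[1]-m[1],p[0]-m[0])).round(1))
t=cv2.imread("pics/tm.png");print("plate corners",[onz("top",*c,.012).round(3).tolist() for c in((208,124),(241,110),(264.5,168.5),(233,182))])
# mat edge yaw
d=r.capture("top")
for k in("mat",):
  mm=r.cut_out(k,"top")[0]["mask"].astype(np.uint8);c=max(cv2.findContours(mm,0,2)[0],key=cv2.contourArea);bx=cv2.boxPoints(cv2.minAreaRect(c));print([onz("top",*q,.004).round(3).tolist() for q in bx])
for n in ("side","top"):
  try:
    for k in ("pins","slot"): print(n,k,[(x["p"],x["extent"]) for x in r.cut_out(k,n)[:3]])
  except Exception as e: print(e)
E
```

```text
tip (array([0.558 , 0.1911, 0.2393]), array([-0.09,  0.01]), array([ 0.04, -0.08])) [0.56042412 0.19535058 0.237     ] [0.55808583 0.19178252 0.237     ]
mouth (array([ 0.4991, -0.1673,  0.0853]), array([-0.05,  0.01]), array([ 0.02, -0.03])) [ 0.50014184 -0.16607296  0.084     ] [ 0.49914212 -0.16741399  0.084     ]
pin (array([0.5493, 0.1822, 0.1768]), array([ 0.1 , -0.01]), array([-0.05,  0.09])) [0.55067699 0.18536672 0.175     ] [0.54975386 0.1824495  0.175     ]
collar top [0.5565072  0.18782017 0.1725    ] [0.5585914  0.19124829 0.1725    ]
570 [ 0.484 -0.167  0.013] 0.016 -177.7
585 [ 0.485 -0.173  0.017] 0.016 -157.5
595 [ 0.486 -0.176  0.018] 0.016 -146.5
617 [ 0.491 -0.18   0.02 ] 0.016 -124.4
668 [ 0.507 -0.181  0.012] 0.016 -60.9
plate corners [[0.669, 0.295, 0.012], [0.71, 0.199, 0.012], [0.538, 0.13, 0.012], [0.498, 0.221, 0.012]]
[[0.456, -0.012, 0.004], [0.593, -0.05, 0.004], [0.521, -0.313, 0.004], [0.384, -0.274, 0.004]]
side pins [(0.95, [276.0, 121.0, 343.8, 209.2])]
side slot [(0.95, [390.6, 219.7, 404.9, 258.8]), (0.91, [389.0, 311.0, 408.6, 350.8]), (0.9, [347.4, 249.8, 364.4, 280.0])]
top pins [(0.64, [210.8, 109.3, 262.2, 181.2])]
top slot [(0.55, [422.7, 185.9, 440.1, 200.7]), (0.55, [376.5, 126.9, 390.6, 139.6]), (0.55, [364.2, 242.0, 376.8, 254.5])]
```

The close crop at (622,192) shows the slots and channel at the rim, so the middle copper piece is the nozzle, with its slot near -157°. The bright pin on the torch shows at about side (297,144). Torch axis ≈ (0.558, 0.191), pin line ≈ 45°. Nozzle ≈ (0.499, -0.167).

servo_tool --targets '[{"dx": 0.5,"dy": -1.5,"dz": 3,"spin": -0.1,"grip": 100},{"dx": 2,"dy": -5,"dz": 5,"spin": -0.2,"grip": 100},{"dx": 3.3,"dy": -8.5,"dz": 7,"spin": -0.3,"grip": 100},{"dx": 4.7,"dy": -12,"dz": 9,"spin": -0.4,"grip": 100},{"dx": 6,"dy": -15.5,"dz": 10,"spin": -0.5,"grip": 100},{"dx": 7.4,"dy": -19,"dz": 10,"spin": -0.6,"grip": 100},{"dx": 8.8,"dy": -22.5,"dz": 10,"spin": -0.7,"grip": 100},{"dx": 10,"dy": -26,"dz": 10,"spin": -0.8,"grip": 100},{"dx": 11.5,"dy": -29.5,"dz": 10,"spin": -0.9,"grip": 100},{"dx": 13,"dy": -33,"dz": 10,"spin": -1.0,"grip": 100}]' --squeeze 25

```text
time_s: 2.53
tcp_pos: [0.3101, 0.3187, 0.3269]
eef_rot: [-180.0, 0.1, -73.0]
contact_force: [1.9, 0.1, 0.3]
gripper_width: 0.0877
```

servo_tool --targets '[{"dx": 1.4,"dy": -3.6,"dz": 0,"spin": -0.06,"grip": 100},{"dx": 2.8,"dy": -7.2,"dz": 0,"spin": -0.12,"grip": 100},{"dx": 4.2,"dy": -10.8,"dz": 0,"spin": -0.18,"grip": 100},{"dx": 5.6,"dy": -14.4,"dz": 0,"spin": -0.24,"grip": 100},{"dx": 7,"dy": -18,"dz": 0,"spin": -0.3,"grip": 100},{"dx": 8.4,"dy": -21.6,"dz": 0,"spin": -0.36,"grip": 100},{"dx": 9.8,"dy": -25.2,"dz": -1,"spin": -0.42,"grip": 100},{"dx": 11.2,"dy": -28.8,"dz": -2,"spin": -0.48,"grip": 100},{"dx": 12.6,"dy": -32.4,"dz": -3.5,"spin": -0.54,"grip": 100},{"dx": 14,"dy": -36,"dz": -5,"spin": -0.57,"grip": 100}]'

```text
time_s: 3.37
tcp_pos: [0.4504, -0.0414, 0.2768]
eef_rot: [-179.9, 0.1, -105.6]
contact_force: [0.6, 1.1, 1.1]
gripper_width: 0.0877
```

servo_tool --targets '[{"dx": 1.2,"dy": -3,"dz": -2,"spin": 0,"grip": 100},{"dx": 2.4,"dy": -6.2,"dz": -4,"spin": 0,"grip": 100},{"dx": 3.6,"dy": -9.4,"dz": -6,"spin": 0,"grip": 100},{"dx": 4.9,"dy": -12.6,"dz": -8,"spin": 0,"grip": 100},{"dx": 4.9,"dy": -12.6,"dz": -10,"spin": 0,"grip": 100},{"dx": 4.9,"dy": -12.6,"dz": -12,"spin": 0,"grip": 100},{"dx": 4.9,"dy": -12.6,"dz": -13.5,"spin": 0,"grip": 100},{"dx": 4.9,"dy": -12.6,"dz": -14.7,"spin": 0,"grip": 100},{"dx": 4.9,"dy": -12.6,"dz": -14.7,"spin": 0,"grip": 100},{"dx": 4.9,"dy": -12.6,"dz": -14.7,"spin": 0,"grip": 100}]'

```text
time_s: 4.2
tcp_pos: [0.4987, -0.1656, 0.1294]
eef_rot: [179.9, -0.0, -105.4]
contact_force: [0.1, 0.2, 0.7]
gripper_width: 0.0876
```

servo_tool --targets '[{"dy": -0.1,"dz": -2,"grip": 100},{"dy": -0.1,"dz": -4,"grip": 100},{"dy": -0.1,"dz": -6,"grip": 100},{"dy": -0.1,"dz": -8,"grip": 100},{"dy": -0.1,"dz": -9,"grip": 100},{"dy": -0.1,"dz": -9.7,"grip": 100},{"dy": -0.1,"dz": -9.7,"grip": 60},{"dy": -0.1,"dz": -9.7,"grip": 45},{"dy": -0.1,"dz": -9.7,"grip": 35},{"dy": -0.1,"dz": -9.7,"grip": 20}]' --squeeze 25

```text
validation failed for argument at $.ta...
```

servo_tool --targets '[{"dz": 0,"grip": 20},{"dz": 0,"grip": 20},{"dz": 0,"grip": 20},{"dz": 0,"grip": 20},{"dz": 0.5,"grip": 20},{"dz": 2,"grip": 20},{"dz": 5,"grip": 20},{"dz": 8,"grip": 20},{"dz": 11,"grip": 20},{"dz": 14,"grip": 20}]'

```text
validation failed for argument at $.ta...
```

servo_tool --targets '[{"dx": 0,"dy": -0.1,"dz": -2,"spin": 0,"grip": 100},{"dx": 0,"dy": -0.1,"dz": -4,"spin": 0,"grip": 100},{"dx": 0,"dy": -0.1,"dz": -6,"spin": 0,"grip": 100},{"dx": 0,"dy": -0.1,"dz": -8,"spin": 0,"grip": 100},{"dx": 0,"dy": -0.1,"dz": -9,"spin": 0,"grip": 100},{"dx": 0,"dy": -0.1,"dz": -9.7,"spin": 0,"grip": 100},{"dx": 0,"dy": -0.1,"dz": -9.7,"spin": 0,"grip": 60},{"dx": 0,"dy": -0.1,"dz": -9.7,"spin": 0,"grip": 45},{"dx": 0,"dy": -0.1,"dz": -9.7,"spin": 0,"grip": 35},{"dx": 0,"dy": -0.1,"dz": -9.7,"spin": 0,"grip": 20}]' --squeeze 25

```text
time_s: 5.03
tcp_pos: [0.4998, -0.1664, 0.0337]
eef_rot: [-179.9, 0.0, -105.4]
contact_force: [0.4, -0.1, 0.0]
gripper_width: 0.0666
```

servo_tool --targets '[{"dx": 0,"dy": 0,"dz": 0,"spin": 0,"grip": 20},{"dx": 0,"dy": 0,"dz": 0,"spin": 0,"grip": 20},{"dx": 0,"dy": 0,"dz": 0,"spin": 0,"grip": 20},{"dx": 0,"dy": 0,"dz": 0,"spin": 0,"grip": 20},{"dx": 0,"dy": 0,"dz": 0,"spin": 0,"grip": 20},{"dx": 0,"dy": 0,"dz": 0,"spin": 0,"grip": 20},{"dx": 0,"dy": 0,"dz": 0,"spin": 0,"grip": 20},{"dx": 0,"dy": 0,"dz": 0,"spin": 0,"grip": 20},{"dx": 0,"dy": 0,"dz": 0,"spin": 0,"grip": 20},{"dx": 0,"dy": 0,"dz": 0,"spin": 0,"grip": 20}]'

```text
time_s: 5.87
tcp_pos: [0.4994, -0.1665, 0.0327]
eef_rot: [-180.0, 0.0, -105.4]
contact_force: [1.6, -1.2, 1.8]
gripper_width: 0.0319
```

servo_tool --targets '[{"dx": 0,"dy": 0,"dz": 0.5,"spin": 0,"grip": 20},{"dx": 0,"dy": 0,"dz": 2,"spin": 0,"grip": 20},{"dx": 0,"dy": 0,"dz": 5,"spin": 0,"grip": 20},{"dx": 0,"dy": 0,"dz": 8.5,"spin": 0,"grip": 20},{"dx": 0,"dy": 0,"dz": 12,"spin": 0,"grip": 20},{"dx": 0,"dy": 0,"dz": 16,"spin": 0,"grip": 20},{"dx": 0,"dy": 0,"dz": 20,"spin": 0,"grip": 20},{"dx": 0,"dy": 0,"dz": 24,"spin": 0,"grip": 20},{"dx": 0,"dy": 0,"dz": 27,"spin": 0,"grip": 20},{"dx": 0,"dy": 0,"dz": 28,"spin": 0,"grip": 20}]'

```text
time_s: 6.7
tcp_pos: [0.4998, -0.1669, 0.318]
eef_rot: [-179.6, 0.0, -105.4]
contact_force: [0.4, -0.1, -1.1]
gripper_width: 0.0316
```

servo_tool --targets '[{"dx": 0.3,"dy": 2,"dz": 0,"spin": 0.05,"grip": 20},{"dx": 0.9,"dy": 5.5,"dz": 0,"spin": 0.1,"grip": 20},{"dx": 1.5,"dy": 9,"dz": 0,"spin": 0.15,"grip": 20},{"dx": 2.0,"dy": 12.5,"dz": 0,"spin": 0.2,"grip": 20},{"dx": 2.6,"dy": 16,"dz": 0,"spin": 0.25,"grip": 20},{"dx": 3.2,"dy": 19.5,"dz": 0,"spin": 0.3,"grip": 20},{"dx": 3.8,"dy": 23,"dz": 0,"spin": 0.35,"grip": 20},{"dx": 4.2,"dy": 25,"dz": 0,"spin": 0.4,"grip": 20},{"dx": 4.5,"dy": 26,"dz": 0,"spin": 0.4,"grip": 20},{"dx": 4.5,"dy": 26,"dz": 0,"spin": 0.4,"grip": 20}]'

```text
time_s: 7.53
tcp_pos: [0.5435, 0.0953, 0.3112]
eef_rot: [179.8, -0.0, -82.4]
contact_force: [0.1, -0.5, -2.1]
gripper_width: 0.0317
```

Run:
```python
from h import *
s=np.mean([r.capture("side").astype(float) for _ in range(5)],0).astype(np.uint8)
p=r.get_state()["tcp_pos"];q=proj("side",p);print(p,q)
x,y=int(q[0])-30,int(q[1])-25;print(x,y)
A=cv2.resize(s[y:y+60,x:x+60],None,fx=9,fy=9,interpolation=2)
cv2.imwrite("pics/held.png",A);cv2.imwrite("pics/sh.png",s)
```

```text
[0.54358136 0.09248024 0.31249307] [311.59744284 107.25350933]
281 82
```

View pics/held.png

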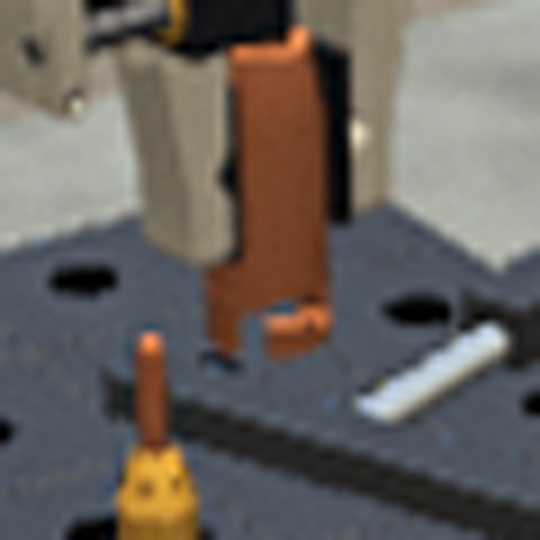

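Run:
```python
from h import *
a=(.5585,.192)
f=lambda n,x0,y0,p:((proj(n,p)-[x0,y0])*8).round(1)
for z in(.237,.203,.187,.175,.1725): print(z,f("side",275,112,(*a,z)),f("top",210,125,(*a,z)))
for g in range(30,70,5):
  c,s=np.cos(np.radians(g)),np.sin(np.radians(g));p=(a[0]-.0155*c,a[1]-.0155*s,.175);print(g,f("side",275,112,p),f("top",210,125,p))
s=cv2.imread("pics/sm.png");hs=cv2.cvtColor(s,cv2.COLOR_BGR2HSV)
# widths per row of orange/dark around head
for y in range(118,150):
  row=hs[y,285:315]; m=((row[:,0]<25)&(row[:,1]>110)&(row[:,2]>70)); xs=np.nonzero(m)[0]+285
  print(y,xs.min() if len(xs) else None,xs.max() if len(xs) else None,end=" | ")
# nozzle rim in held picture
m=np.array([.5436,.0925])
o,d=ray("side",254/9+281,340/9+82);t=np.linspace(.5,1.5,20001);P=o+t[:,None]*d;rr=np.hypot(*(P[:,:2]-m).T);i=np.argmax(rr<.016);print("slot",P[i],np.degrees(np.arctan2(*(P[i,:2]-m)[::-1])))
print(r.get_state()["tcp_pos"],r.get_state()["contact_force"])
```

```text
0.237 [180.6  63.7] [121.7 204.2]
0.203 [185.1 160.7] [147.7 220. ]
0.187 [187.2 205.3] [159.4 227.1]
0.175 [188.8 238.5] [167.9 232.2]
0.1725 [189.1 245.3] [169.6 233.3]
30 [164.1 258.7] [192.6 274.9]
35 [167.8 259.5] [196.2 272.6]
40 [171.6 260.2] [199.7 270. ]
45 [175.6 260.7] [202.9 267. ]
50 [179.7 261. ] [205.8 263.9]
55 [183.9 261.2] [208.5 260.4]
60 [188.1 261.1] [210.8 256.8]
65 [192.3 260.9] [212.8 253. ]
118 None None | 119 297 298 | 120 296 298 | 121 296 298 | 122 296 298 | 123 296 298 | 124 296 298 | 125 296 299 | 126 296 299 | 127 296 299 | 128 296 299 | 129 297 299 | 130 297 298 | 131 296 299 | 132 296 300 | 133 295 301 | 134 295 301 | 135 295 301 | 136 294 302 | 137 294 302 | 138 294 302 | 139 294 302 | 140 294 302 | 141 294 302 | 142 294 302 | 143 294 302 | 144 299 300 | 145 None None | 146 None None | 147 None None | 148 None None | 149 None None | slot [0.5308587  0.08286634 0.2882139 ] -142.90717027306724
[0.54358136 0.09248024 0.31249307] [-0.01722222 -0.46333354 -1.37918698]
```

servo_tool --targets '[{"dx": 0.3,"dy": 2,"dz": 0,"spin": 0.05,"grip": 20},{"dx": 0.6,"dy": 4.5,"dz": 0,"spin": 0.05,"grip": 20},{"dx": 1,"dy": 7,"dz": 0,"spin": 0.05,"grip": 20},{"dx": 1.3,"dy": 9,"dz": 0,"spin": 0.05,"grip": 20},{"dx": 1.5,"dy": 9.95,"dz": -0.5,"spin": 0.05,"grip": 20},{"dx": 1.5,"dy": 9.95,"dz": -1.2,"spin": 0.05,"grip": 20},{"dx": 1.5,"dy": 9.95,"dz": -2,"spin": 0.05,"grip": 20},{"dx": 1.5,"dy": 9.95,"dz": -2.5,"spin": 0.05,"grip": 20},{"dx": 1.5,"dy": 9.95,"dz": -2.5,"spin": 0.05,"grip": 20},{"dx": 1.5,"dy": 9.95,"dz": -2.5,"spin": 0.05,"grip": 20}]'

```text
time_s: 8.62
tcp_pos: [0.5587, 0.192, 0.2873]
eef_rot: [180.0, -0.0, -79.7]
contact_force: [-0.5, 0.2, -0.7]
gripper_width: 0.0317
```

Run:
```python
from h import *
[r.capture("side") for _ in range(4)]
s=np.mean([r.capture("side").astype(float) for _ in range(5)],0).astype(np.uint8)
p=r.get_state()["tcp_pos"];print(p, r.get_state()["contact_force"],r.get_state()["eef_rot"])
A=cv2.resize(s[80:150,265:335],None,fx=8,fy=8,interpolation=2)
cv2.imwrite("pics/held2.png",A);cv2.imwrite("pics/sh2.png",s)
for z in (p[2]-.029,p[2]-.029+.016,.237,.187): print(z,(proj("side",(p[0],p[1],z))-[265,80])*8, (proj("side",(.5585,.192,z))-[265,80])*8)
```

```text
[0.55895612 0.19308192 0.28772009] [ 0.77894623 -0.14064321 -2.26285153] [-1.79986581e+02  8.46297786e-03 -7.96265725e+01]
0.2587200939829414 [257.27942385 254.68704908] [257.6846266  256.24757246]
0.2747200939829414 [255.06879214 207.18448785] [255.47519855 208.72041476]
0.237 [260.23126959 318.11698736] [260.63482891 319.7095758 ]
0.187 [266.81955908 459.68766289] [267.21930112 461.34860722]
```

View pics/held2.png

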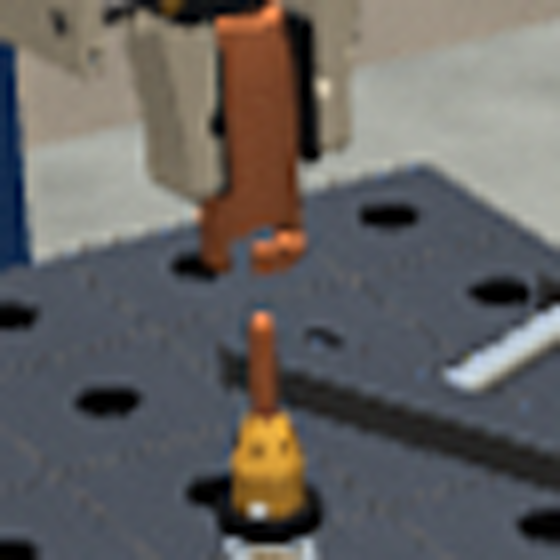

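Run:
```python
from h import *
s=cv2.imread("pics/sh2.png").astype(int)
R=s[:,:,2]-s[:,:,0]   # redness
def edges(y,x0,x1):
    row=R[y,x0:x1].astype(float);h=row.max()/2;i=np.nonzero(row>h)[0];a,b=i[0],i[-1]
    l=a-(row[a]-h)/(row[a]-row[a-1]);q=b+(row[b]-h)/(row[b]-row[b+1]);return x0+l,x0+q
p=(.559,.193)
for y in(105,106,107,108,109,110,111,122,124,126,128,135,137,139,141):
    e=edges(y,284,312)
    # expected axis column at this row for nominal torch/tcp axis
    zz=np.linspace(.15,.30,1501);pp=np.array([proj("side",(*p,z)) for z in zz]);u=np.interp(-y,-pp[::-1,1][::-1] if 0 else -pp[:,1][np.argsort(-pp[:,1])],pp[:,0][np.argsort(-pp[:,1])])
    print(y,np.round(e,2),"mid",round(sum(e)/2,2),"w",round(e[1]-e[0],2),"tcp axis",round(u,2))
```

```text
105 [289.89 301.81] mid 295.85 w 11.92 tcp axis 296.87Traceback (most recent call last):
  File "<stdin>", line 11, in <module>
  File "h.py", line 10, in proj
    K,T=cal(n); q=K@(T[:3,:3].T@(np.array(p)-T[:3,3])); return q[:2]/q[2]
        ~~~^^^
  File "h.py", line 4, in cal
    c=r.get_calibration(n); return np.array(c["K"]),np.array(c["extrinsics"])
ValueError: time passes only in moves, steps and waits
```

```bash
sed -i 's/^def cal(n):/import functools\n@functools.lru_cache\ndef cal(n):/' h.py
python3 - <<'E'
from h import *
s=cv2.imread("pics/sh2.png").astype(int)
R=s[:,:,2]-s[:,:,0]
def edges(y,x0,x1):
    row=R[y,x0:x1].astype(float);h=row.max()/2;i=np.nonzero(row>h)[0];a,b=i[0],i[-1]
    l=a-(row[a]-h)/(row[a]-row[a-1]);q=b+(row[b]-h)/(row[b]-row[b+1]);return x0+l,x0+q
zz=np.linspace(.32,.15,300);pp=np.array([proj("side",(.559,.193,z)) for z in zz])
for y in(103,105,106,107,108,109,110,111,122,124,126,128,135,137,139,141):
    e=edges(y,284,312);u=np.interp(y,pp[:,1],pp[:,0])
    print(y,np.round(e,2),"mid",round(sum(e)/2,2),"w",round(e[1]-e[0],2),"d",round(sum(e)/2-u,2))
E
```

```text
103 [293.4  301.73] mid 297.56 w 8.33 d 0.78
105 [289.89 301.81] mid 295.85 w 11.92 d -1.02
106 [288.8  301.98] mid 295.39 w 13.18 d -1.53
107 [289.15 302.03] mid 295.59 w 12.89 d -1.37
108 [289.92 302.07] mid 296.0 w 12.15 d -1.02
109 [298.95 302.28] mid 300.62 w 3.32 d 3.56
110 [291.5 302.4] mid 296.95 w 10.9 d -0.15
111 [290.63 302.18] mid 296.4 w 11.54 d -0.75
122 [295.83 298.62] mid 297.23 w 2.79 d -0.44
124 [295.8  298.68] mid 297.24 w 2.87 d -0.52
126 [295.76 298.98] mid 297.37 w 3.22 d -0.48
128 [295.78 299.07] mid 297.43 w 3.29 d -0.52
135 [294.5  301.54] mid 298.02 w 7.04 d -0.25
137 [293.68 302.21] mid 297.94 w 8.53 d -0.42
139 [293.88 302.09] mid 297.98 w 8.21 d -0.47
141 [293.71 302.39] mid 298.05 w 8.68 d -0.5
```

servo_tool --targets '[{"dx": 0.11,"dy": -0.1,"dz": 0,"spin": 0.02,"grip": 20},{"dx": 0.11,"dy": -0.1,"dz": -0.5,"spin": 0.02,"grip": 20},{"dx": 0.11,"dy": -0.1,"dz": -1.5,"spin": 0.02,"grip": 20},{"dx": 0.11,"dy": -0.1,"dz": -2.5,"spin": 0.02,"grip": 20},{"dx": 0.11,"dy": -0.1,"dz": -3.5,"spin": 0.02,"grip": 20},{"dx": 0.11,"dy": -0.1,"dz": -4.5,"spin": 0.02,"grip": 20},{"dx": 0.11,"dy": -0.1,"dz": -5.2,"spin": 0.02,"grip": 20},{"dx": 0.11,"dy": -0.1,"dz": -5.8,"spin": 0.02,"grip": 20},{"dx": 0.11,"dy": -0.1,"dz": -6.2,"spin": 0.02,"grip": 20},{"dx": 0.11,"dy": -0.1,"dz": -6.2,"spin": 0.02,"grip": 20}]'

```text
time_s: 9.9
tcp_pos: [0.5597, 0.1919, 0.2245]
eef_rot: [179.9, -0.0, -78.5]
contact_force: [0.6, -0.4, -2.4]
gripper_width: 0.0321
```

servo_tool --targets '[{"dx": 0,"dy": 0,"dz": -0.1,"spin": 0,"grip": 20},{"dx": 0,"dy": 0,"dz": -0.2,"spin": 0,"grip": 20},{"dx": 0,"dy": 0,"dz": -0.3,"spin": 0,"grip": 20},{"dx": 0,"dy": 0,"dz": -0.4,"spin": 0,"grip": 20},{"dx": 0,"dy": 0,"dz": -0.5,"spin": 0,"grip": 20},{"dx": 0,"dy": 0,"dz": -0.6,"spin": 0,"grip": 20},{"dx": 0,"dy": 0,"dz": -0.7,"spin": 0,"grip": 20},{"dx": 0,"dy": 0,"dz": -0.8,"spin": 0,"grip": 20},{"dx": 0,"dy": 0,"dz": -0.8,"spin": 0,"grip": 20},{"dx": 0,"dy": 0,"dz": -0.8,"spin": 0,"grip": 20}]'

```text
time_s: 10.73
tcp_pos: [0.56, 0.192, 0.2175]
eef_rot: [180.0, -0.0, -78.5]
contact_force: [-0.2, 1.1, -1.2]
gripper_width: 0.0314
```

servo_tool --targets '[{"dx": 0,"dy": 0,"dz": -0.1,"spin": 0,"grip": 20},{"dx": 0,"dy": 0,"dz": -0.2,"spin": 0,"grip": 20},{"dx": 0,"dy": 0,"dz": -0.3,"spin": 0,"grip": 20},{"dx": 0,"dy": 0,"dz": -0.4,"spin": 0,"grip": 20},{"dx": 0,"dy": 0,"dz": -0.5,"spin": 0,"grip": 20},{"dx": 0,"dy": 0,"dz": -0.6,"spin": 0,"grip": 20},{"dx": 0,"dy": 0,"dz": -0.7,"spin": 0,"grip": 20},{"dx": 0,"dy": 0,"dz": -0.8,"spin": 0,"grip": 20},{"dx": 0,"dy": 0,"dz": -0.8,"spin": 0,"grip": 20},{"dx": 0,"dy": 0,"dz": -0.8,"spin": 0,"grip": 20}]'

```text
time_s: 11.57
tcp_pos: [0.56, 0.192, 0.2095]
eef_rot: [180.0, -0.0, -78.5]
contact_force: [-0.4, -0.7, -1.6]
gripper_width: 0.0317
```

servo_tool --targets '[{"dx": 0,"dy": 0,"dz": -0.1,"spin": 0,"grip": 20},{"dx": 0,"dy": 0,"dz": -0.15,"spin": 0,"grip": 20},{"dx": 0,"dy": 0,"dz": -0.2,"spin": 0,"grip": 20},{"dx": 0,"dy": 0,"dz": -0.25,"spin": 0,"grip": 20},{"dx": 0,"dy": 0,"dz": -0.3,"spin": 0,"grip": 20},{"dx": 0,"dy": 0,"dz": -0.35,"spin": 0,"grip": 20},{"dx": 0,"dy": 0,"dz": -0.4,"spin": 0,"grip": 20},{"dx": 0,"dy": 0,"dz": -0.4,"spin": 0,"grip": 20},{"dx": 0,"dy": 0,"dz": -0.4,"spin": 0,"grip": 20},{"dx": 0,"dy": 0,"dz": -0.4,"spin": 0,"grip": 20}]'

```text
time_s: 12.4
tcp_pos: [0.5601, 0.1921, 0.2056]
eef_rot: [-180.0, 0.0, -78.5]
contact_force: [-0.6, -0.5, -2.2]
gripper_width: 0.0314
```

servo_tool --targets '[{"dx": 0,"dy": 0,"dz": 0,"spin": 0,"grip": 20},{"dx": 0,"dy": 0,"dz": -0.05,"spin": 0,"grip": 20},{"dx": 0,"dy": 0,"dz": -0.05,"spin": 0,"grip": 20},{"dx": 0,"dy": 0,"dz": -0.1,"spin": 0,"grip": 20},{"dx": 0,"dy": 0,"dz": -0.1,"spin": 0,"grip": 20},{"dx": 0,"dy": 0,"dz": -0.15,"spin": 0,"grip": 20},{"dx": 0,"dy": 0,"dz": -0.15,"spin": 0,"grip": 20},{"dx": 0,"dy": 0,"dz": -0.15,"spin": 0,"grip": 20},{"dx": 0,"dy": 0,"dz": -0.15,"spin": 0,"grip": 20},{"dx": 0,"dy": 0,"dz": -0.15,"spin": 0,"grip": 20}]'

```text
time_s: 13.23
tcp_pos: [0.56, 0.1921, 0.2041]
eef_rot: [-180.0, 0.0, -78.5]
contact_force: [-0.2, 1.6, -2.0]
gripper_width: 0.0315
```

servo_tool --targets '[{"dx": 0,"dy": 0,"dz": -0.05,"spin": 0,"grip": 20},{"dx": 0,"dy": 0,"dz": -0.1,"spin": 0,"grip": 20},{"dx": 0,"dy": 0,"dz": -0.15,"spin": 0,"grip": 20},{"dx": 0,"dy": 0,"dz": -0.2,"spin": 0,"grip": 20},{"dx": 0,"dy": 0,"dz": -0.25,"spin": 0,"grip": 20},{"dx": 0,"dy": 0,"dz": -0.3,"spin": 0,"grip": 20},{"dx": 0,"dy": 0,"dz": -0.35,"spin": 0,"grip": 20},{"dx": 0,"dy": 0,"dz": -0.35,"spin": 0,"grip": 20},{"dx": 0,"dy": 0,"dz": -0.35,"spin": 0,"grip": 20},{"dx": 0,"dy": 0,"dz": -0.35,"spin": 0,"grip": 20}]'

```text
time_s: 14.07
tcp_pos: [0.5601, 0.192, 0.2009]
eef_rot: [-180.0, 0.0, -78.5]
contact_force: [-1.5, -0.4, 2.5]
gripper_width: 0.0314
```

servo_tool --targets '[{"dx": 0,"dy": 0,"dz": 0,"spin": 0,"grip": 10},{"dx": 0,"dy": 0,"dz": 0,"spin": 0,"grip": 10},{"dx": 0,"dy": 0,"dz": -0.1,"spin": 0,"grip": 10},{"dx": 0,"dy": 0,"dz": -0.2,"spin": 0,"grip": 10},{"dx": 0,"dy": 0,"dz": -0.3,"spin": 0,"grip": 10},{"dx": 0,"dy": 0,"dz": -0.4,"spin": 0,"grip": 10},{"dx": 0,"dy": 0,"dz": -0.5,"spin": 0,"grip": 10},{"dx": 0,"dy": 0,"dz": -0.6,"spin": 0,"grip": 10},{"dx": 0,"dy": 0,"dz": -0.7,"spin": 0,"grip": 10},{"dx": 0,"dy": 0,"dz": -0.7,"spin": 0,"grip": 10}]' --squeeze 45

```text
time_s: 14.9
tcp_pos: [0.5601, 0.1921, 0.194]
eef_rot: [-180.0, -0.0, -78.5]
contact_force: [-3.8, -0.6, 7.4]
gripper_width: 0.0316
```

servo_tool --targets '[{"dx": 0,"dy": 0,"dz": -0.05,"spin": 0,"grip": 10},{"dx": 0,"dy": 0,"dz": -0.1,"spin": 0,"grip": 10},{"dx": 0,"dy": 0,"dz": -0.15,"spin": 0,"grip": 10},{"dx": 0,"dy": 0,"dz": -0.2,"spin": 0,"grip": 10},{"dx": 0,"dy": 0,"dz": -0.2,"spin": 0,"grip": 10},{"dx": 0,"dy": 0,"dz": -0.2,"spin": 0,"grip": 10},{"dx": 0,"dy": 0,"dz": -0.2,"spin": 0,"grip": 10},{"dx": 0,"dy": 0,"dz": -0.2,"spin": 0,"grip": 10},{"dx": 0,"dy": 0,"dz": -0.2,"spin": 0,"grip": 10},{"dx": 0,"dy": 0,"dz": -0.2,"spin": 0,"grip": 10}]'

```text
time_s: 15.73
tcp_pos: [0.5601, 0.1921, 0.1924]
eef_rot: [-180.0, -0.0, -78.5]
contact_force: [-4.5, -0.6, 9.5]
gripper_width: 0.0313
```

servo_tool --targets '[{"dx": -0.02,"dy": 0,"dz": -0.05,"spin": 0,"grip": 10},{"dx": -0.04,"dy": 0,"dz": -0.1,"spin": 0,"grip": 10},{"dx": -0.06,"dy": 0,"dz": -0.13,"spin": 0,"grip": 10},{"dx": -0.06,"dy": 0,"dz": -0.13,"spin": 0,"grip": 10},{"dx": -0.06,"dy": 0,"dz": -0.13,"spin": 0,"grip": 10},{"dx": -0.06,"dy": 0,"dz": -0.13,"spin": 0,"grip": 10},{"dx": -0.06,"dy": 0,"dz": -0.13,"spin": 0,"grip": 10},{"dx": -0.06,"dy": 0,"dz": -0.13,"spin": 0,"grip": 10},{"dx": -0.06,"dy": 0,"dz": -0.13,"spin": 0,"grip": 10},{"dx": -0.06,"dy": 0,"dz": -0.13,"spin": 0,"grip": 10}]'

```text
time_s: 16.57
tcp_pos: [0.56, 0.1921, 0.1915]
eef_rot: [-179.9, -0.0, -78.5]
contact_force: [-3.2, -1.6, 10.2]
gripper_width: 0.0317
```

Run:
```python
from h import *
s=r.get_state();print({k:np.round(s[k],4) for k in("contact_force","moment","tcp_pos","joints")})
```

```text
{'contact_force': array([-3.2007, -1.5592, 10.2015]), 'moment': array([-0.362 ,  1.3363, -0.0219]), 'tcp_pos': array([0.56  , 0.1921, 0.1915]), 'joints': array([ 3.78675e+01,  1.41843e+01, -1.31222e+01,  5.67000e-02,
       -6.26034e+01, -2.63537e+01])}
```

servo_tool --targets '[{"dx": -0.03,"dy": 0,"dz": -0.02,"spin": 0,"grip": 10},{"dx": -0.03,"dy": 0,"dz": -0.03,"spin": -0.03,"grip": 10},{"dx": -0.03,"dy": 0,"dz": -0.03,"spin": -0.06,"grip": 10},{"dx": -0.03,"dy": 0,"dz": -0.03,"spin": -0.09,"grip": 10},{"dx": -0.03,"dy": 0,"dz": -0.03,"spin": -0.12,"grip": 10},{"dx": -0.03,"dy": 0,"dz": -0.03,"spin": -0.15,"grip": 10},{"dx": -0.03,"dy": 0,"dz": -0.03,"spin": -0.18,"grip": 10},{"dx": -0.03,"dy": 0,"dz": -0.03,"spin": -0.21,"grip": 10},{"dx": -0.03,"dy": 0,"dz": -0.03,"spin": -0.24,"grip": 10},{"dx": -0.03,"dy": 0,"dz": -0.03,"spin": -0.24,"grip": 10}]'

```text
time_s: 17.4
tcp_pos: [0.5605, 0.1924, 0.1916]
eef_rot: [-179.8, 0.1, -92.3]
contact_force: [-1.0, -1.0, 10.8]
gripper_width: 0.0314
```

Run:
```python
from h import *
s=r.get_state();print({k:np.round(s[k],4) for k in("contact_force","moment","tcp_pos","eef_rot")})
```

```text
{'contact_force': array([-0.977 , -0.9842, 10.7833]), 'moment': array([-0.1986,  0.4776,  0.0751]), 'tcp_pos': array([0.5605, 0.1924, 0.1916]), 'eef_rot': array([-1.798094e+02,  6.050000e-02, -9.230270e+01])}
```

servo_tool --targets '[{"dx": 0,"dy": 0,"dz": -0.02,"spin": -0.05,"grip": 10},{"dx": 0,"dy": 0,"dz": -0.02,"spin": -0.12,"grip": 10},{"dx": 0,"dy": 0,"dz": -0.02,"spin": -0.19,"grip": 10},{"dx": 0,"dy": 0,"dz": -0.02,"spin": -0.26,"grip": 10},{"dx": 0,"dy": 0,"dz": -0.02,"spin": -0.33,"grip": 10},{"dx": 0,"dy": 0,"dz": -0.02,"spin": -0.4,"grip": 10},{"dx": 0,"dy": 0,"dz": -0.02,"spin": -0.47,"grip": 10},{"dx": 0,"dy": 0,"dz": -0.02,"spin": -0.54,"grip": 10},{"dx": 0,"dy": 0,"dz": -0.02,"spin": -0.6,"grip": 10},{"dx": 0,"dy": 0,"dz": -0.02,"spin": -0.6,"grip": 10}]'

```text
time_s: 18.23
tcp_pos: [0.5605, 0.1925, 0.1915]
eef_rot: [-179.9, 0.2, -126.8]
contact_force: [-0.9, -0.6, 10.6]
gripper_width: 0.0313
```

Run:
```python
from h import *
s=r.get_state();print({k:np.round(s[k],4) for k in("contact_force","moment","tcp_pos","eef_rot")})
```

```text
{'contact_force': array([-0.8707, -0.5591, 10.5601]), 'moment': array([-0.0602,  0.6417, -0.0323]), 'tcp_pos': array([0.5605, 0.1925, 0.1915]), 'eef_rot': array([-1.798792e+02,  1.688000e-01, -1.267942e+02])}
```

Turning freely. Another 41°.

servo_tool --targets '[{"dx": 0,"dy": 0,"dz": 0,"spin": -0.08,"grip": 10},{"dx": 0,"dy": 0,"dz": 0,"spin": -0.16,"grip": 10},{"dx": 0,"dy": 0,"dz": 0,"spin": -0.24,"grip": 10},{"dx": 0,"dy": 0,"dz": 0,"spin": -0.32,"grip": 10},{"dx": 0,"dy": 0,"dz": 0,"spin": -0.4,"grip": 10},{"dx": 0,"dy": 0,"dz": 0,"spin": -0.48,"grip": 10},{"dx": 0,"dy": 0,"dz": 0,"spin": -0.56,"grip": 10},{"dx": 0,"dy": 0,"dz": 0,"spin": -0.64,"grip": 10},{"dx": 0,"dy": 0,"dz": 0,"spin": -0.7,"grip": 10},{"dx": 0,"dy": 0,"dz": 0,"spin": -0.7,"grip": 10}]'

```text
time_s: 19.07
tcp_pos: [0.5599, 0.1927, 0.1912]
eef_rot: [180.0, 0.2, -166.9]
contact_force: [-3.3, 1.1, 10.6]
gripper_width: 0.0314
```

Run:
```python
from h import *
s=r.get_state();print({k:np.round(s[k],4) for k in("contact_force","moment","tcp_pos","eef_rot")})
```

```text
{'contact_force': array([-3.3396,  1.0981, 10.5718]), 'moment': array([0.4643, 1.3273, 0.0136]), 'tcp_pos': array([0.5599, 0.1927, 0.1912]), 'eef_rot': array([ 1.799578e+02,  1.538000e-01, -1.669027e+02])}
```

servo_tool --targets '[{"dx": -0.02,"dy": 0,"dz": 0,"spin": -0.01,"grip": 10},{"dx": -0.02,"dy": 0,"dz": 0,"spin": -0.02,"grip": 10},{"dx": -0.02,"dy": 0,"dz": 0,"spin": -0.03,"grip": 10},{"dx": -0.02,"dy": 0,"dz": 0,"spin": -0.04,"grip": 10},{"dx": -0.02,"dy": 0,"dz": 0,"spin": -0.04,"grip": 10},{"dx": -0.02,"dy": 0,"dz": 0,"spin": -0.04,"grip": 10},{"dx": -0.02,"dy": 0,"dz": 0,"spin": -0.04,"grip": 10},{"dx": -0.02,"dy": 0,"dz": 0,"spin": -0.04,"grip": 10},{"dx": -0.02,"dy": 0,"dz": 0,"spin": -0.04,"grip": 10},{"dx": -0.02,"dy": 0,"dz": 0,"spin": -0.04,"grip": 10}]'

```text
time_s: 19.9
tcp_pos: [0.5598, 0.1927, 0.1912]
eef_rot: [180.0, 0.2, -169.0]
contact_force: [-3.2, 0.8, 10.7]
gripper_width: 0.0312
```

Run:
```python
from h import *
s=r.get_state();print({k:np.round(s[k],4) for k in("contact_force","moment","tcp_pos","eef_rot")})
```

```text
{'contact_force': array([-3.1515,  0.8242, 10.7098]), 'moment': array([0.4124, 1.1439, 0.0936]), 'tcp_pos': array([0.5598, 0.1927, 0.1912]), 'eef_rot': array([ 1.799537e+02,  1.640000e-01, -1.689712e+02])}
```

servo_tool --targets '[{"dx": 0,"dy": 0,"dz": 0.06,"spin": 0,"grip": 10},{"dx": 0,"dy": 0,"dz": 0.12,"spin": 0,"grip": 10},{"dx": 0,"dy": 0,"dz": 0.18,"spin": 0,"grip": 10},{"dx": 0,"dy": 0,"dz": 0.24,"spin": 0,"grip": 10},{"dx": 0,"dy": 0,"dz": 0.3,"spin": 0,"grip": 10},{"dx": 0,"dy": 0,"dz": 0.36,"spin": 0,"grip": 10},{"dx": 0,"dy": 0,"dz": 0.42,"spin": 0,"grip": 10},{"dx": 0,"dy": 0,"dz": 0.5,"spin": 0,"grip": 10},{"dx": 0,"dy": 0,"dz": 0.5,"spin": 0,"grip": 10},{"dx": 0,"dy": 0,"dz": 0.5,"spin": 0,"grip": 10}]'

```text
time_s: 20.73
tcp_pos: [0.5598, 0.1927, 0.1957]
eef_rot: [180.0, 0.1, -169.0]
contact_force: [-1.7, 1.3, 7.4]
gripper_width: 0.0317
```

Run:
```python
from h import *
s=r.get_state();print({k:np.round(s[k],4) for k in("contact_force","moment","tcp_pos","eef_rot")})
```

```text
{'contact_force': array([-1.7126,  1.276 ,  7.3662]), 'moment': array([0.3841, 0.491 , 0.0782]), 'tcp_pos': array([0.5598, 0.1927, 0.1957]), 'eef_rot': array([ 1.799518e+02,  1.410000e-01, -1.689836e+02])}
```

servo_tool --targets '[{"dx": 0,"dy": 0,"dz": 0.03,"spin": 0,"grip": 10},{"dx": 0,"dy": 0,"dz": 0.06,"spin": 0,"grip": 10},{"dx": 0,"dy": 0,"dz": 0.09,"spin": 0,"grip": 10},{"dx": 0,"dy": 0,"dz": 0.12,"spin": 0,"grip": 10},{"dx": 0,"dy": 0,"dz": 0.15,"spin": 0,"grip": 10},{"dx": 0,"dy": 0,"dz": 0.18,"spin": 0,"grip": 10},{"dx": 0,"dy": 0,"dz": 0.18,"spin": 0,"grip": 10},{"dx": 0,"dy": 0,"dz": 0.18,"spin": 0,"grip": 10},{"dx": 0,"dy": 0,"dz": 0.18,"spin": 0,"grip": 10},{"dx": 0,"dy": 0,"dz": 0.18,"spin": 0,"grip": 10}]'

```text
time_s: 21.57
tcp_pos: [0.5595, 0.1926, 0.1968]
eef_rot: [180.0, 0.1, -169.0]
contact_force: [2.9, 3.9, 2.4]
gripper_width: 0.0313
```

Run:
```python
from h import *
s=r.get_state();print({k:np.round(s[k],4) for k in("contact_force","moment","tcp_pos","eef_rot")})
```

```text
{'contact_force': array([2.9081, 3.8796, 2.3992]), 'moment': array([ 1.5927, -1.374 , -0.0145]), 'tcp_pos': array([0.5595, 0.1926, 0.1968]), 'eef_rot': array([ 1.799636e+02,  8.090000e-02, -1.690022e+02])}
```

servo_tool --targets '[{"dx": 0,"dy": 0,"dz": -0.04,"spin": 0,"grip": 10},{"dx": 0,"dy": 0,"dz": -0.04,"spin": 0,"grip": 10},{"dx": 0,"dy": 0,"dz": -0.04,"spin": 0,"grip": 40},{"dx": 0,"dy": 0,"dz": -0.04,"spin": 0,"grip": 50},{"dx": 0,"dy": 0,"dz": -0.04,"spin": 0,"grip": 60},{"dx": 0,"dy": 0,"dz": -0.04,"spin": 0,"grip": 70},{"dx": 0,"dy": 0,"dz": -0.04,"spin": 0,"grip": 80},{"dx": 0,"dy": 0,"dz": -0.04,"spin": 0,"grip": 90},{"dx": 0,"dy": 0,"dz": -0.04,"spin": 0,"grip": 90},{"dx": 0,"dy": 0,"dz": -0.04,"spin": 0,"grip": 90}]'

```text
time_s: 22.4
tcp_pos: [0.5588, 0.1919, 0.196]
eef_rot: [-180.0, -0.0, -169.0]
contact_force: [-0.2, -1.0, 0.3]
gripper_width: 0.0754
```

servo_tool --targets '[{"dx": 0,"dy": 0,"dz": 0.5,"spin": 0,"grip": 90},{"dx": 0,"dy": 0,"dz": 1.5,"spin": 0,"grip": 90},{"dx": 0,"dy": 0,"dz": 3,"spin": 0,"grip": 90},{"dx": 0,"dy": 0,"dz": 5,"spin": 0,"grip": 90},{"dx": 0,"dy": 0,"dz": 7,"spin": 0,"grip": 90},{"dx": 0,"dy": 0,"dz": 9,"spin": 0,"grip": 90},{"dx": 0,"dy": 0,"dz": 11,"spin": 0,"grip": 90},{"dx": 0,"dy": 0,"dz": 13,"spin": 0,"grip": 90},{"dx": 0,"dy": 0,"dz": 14,"spin": 0,"grip": 90},{"dx": 0,"dy": 0,"dz": 14,"spin": 0,"grip": 90}]'

```text
time_s: 23.23
tcp_pos: [0.5599, 0.1924, 0.3396]
eef_rot: [179.9, 0.3, -169.0]
contact_force: [0.9, -0.4, -0.9]
gripper_width: 0.0789
```

Run:
```python
from h import *
s=np.mean([r.capture("side").astype(float) for _ in range(4)],0).astype(np.uint8)
cv2.imwrite("pics/end.png",np.hstack([cv2.resize(s[95:170,270:330],None,fx=6.5,fy=6.5,interpolation=2)[:480],cv2.resize(s[220:350,280:380],None,fx=3.7,fy=3.7,interpolation=2)[:480]]))
for z in(.1678,.2478):print(z,(proj("side",(.5595,.192,z))-[270,95])*6.5)
```

```text
0.1678 [188.79092882 319.60247002]
0.2478 [180.33921814 136.13841459]
```

View pics/end.png

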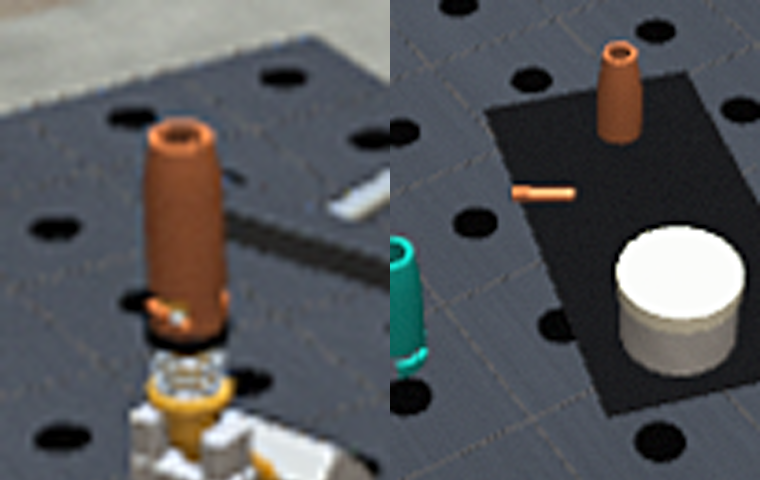

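The nozzle sits upright with its mouth at (182,136), the height predicted for locked. The pin shows at (178,317), at the pocket end of the channel, and the bystanders have not moved.

```bash
python3 -c "
from plant import r
print(r.get_state()['time_s']); r.close_job()"
```

```text
23.4333
the job is handed in; nothing more can be done
```

The long copper nozzle is back on the torch and locked, and I handed the job in at 23.4 s.

- **Fitting:** I set it mouth up over the tip and the slots dropped over the pins at the first try. I pressed it down against about 12–13 N of spring, turned it about 90° clockwise and let it rise.
- **Lock check while gripped:** It rose about 5 mm, then the pins stopped it with the rim about 7 mm below them, as described for locked. The highest force read at the end of any move was about 11 N.
- **Last picture:** After letting go, the mouth is at the height expected for locked, a pin shows at the pocket end of its channel, and the gripper is clear above. The short nozzle, tin and spare tip look unmoved.
- **Disagreements:** The camera estimates of the torch axis differed by up to about 4 mm. A first side-camera reading of the held slot was about 9° off the others. I settled both by comparing nozzle and torch in one picture. Two early move calls were refused for missing fields and moved nothing.

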